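Third hand for a capacitor row

ROBOT

A 6-joint arm with a two-finger parallel gripper is mounted at the origin on the work surface. World frame = base frame: x ahead of the robot, y to its left, z up, the work surface at z = 0. Lengths are in m, angles in rad, forces in N, time in s.
With the tool pointing down it reaches from about 0.3 to 0.875 m from the base axis. Payload 6.4 kg.
Tool frame: the origin (TCP) lies between the finger pads; the fingertips stand ctrl.tip_extent ahead of it and the grasp point (between the pads) is the TCP (ctrl.tip_extent is the distance from the TCP to the fingertips, in m); z points along the fingers, y is the line along which they close (so a half turn about z gives the same grasp; the last joint's range is limited). The gripper opens to 85 mm and grips with 20 to 120 N. Pads are 22 mm wide; open, the fingers measure 114 mm over their backs; the gripper's body (76 mm by 85 mm) begins 54 mm behind the grasp point. The pads swing forward as they close: fully open they stand 13 mm farther back than shut.
Start: joints at [1.034, 0.181, 1.607, -0, 1.354, -0.206], TCP at [0.187, 0.544, 0.25] pointing down, gripper open.
Joint ranges: [-2.99, 2.99], [-0.89, 2.07], [0.3, 2.58], [-1.14, 4.28], [0, 2.63], [-3.12, 3.12]. Speed limits (rad/s): [2.57, 2.57, 3.01, 3.14, 3.14, 3.14].

INTERFACE

Orientations are given as a unit quaternion [w, x, y, z].
In Python, from bench import ctrl gives the robot as it stands.
- The arm moves only by the tool send_rows, never from a script. Its arguments are lists of equal length, an entry for each row: "dr": the turn, a rotation vector about the tool's x, y, z in units of 6 degrees (1.0 is 6 degrees), a list of three; "xyz": the shift along the tool's x, y, z in cm, a list of three; "jaw": the opening in per cent of the stroke, from 0 (shut) to 100 (fully open). In form: {"dr": [[wx, wy, wz], ...], "xyz": [[dx, dy, dz], ...], "jaw": [jaw, ...]}. A call has exactly 8 rows; each row is the pose to reach, as a shift and turn from the pose commanded when the call began, along the tool's axes at that moment; what a row does not reach only later rows make up. A row lasts 1/8 s, in which the tool goes at most 62.5 mm and 10.7 degrees, less where a joint would pass 70% of its speed; a pose out of reach is approached as far as the arm can. A call with a gripper value outside its range is refused whole. The fingers move at their own pace and stop on an object; the grip force is fixed at half the most. Time passes only in rows, so rows that repeat a pose let the fingers close, or fill a call up. It gives the time, the measured TCP pose, the force, the opening and the grip force at its end, in the units of the state.
- ctrl.get_obs(): the state, without advancing time (a new reading comes with each control period).
- ctrl.camera(name): name is "scene" or "side" or "wrist"; returns the picture (400x640x3 uint8, red, green, blue); there is no depth.
- ctrl.calibration(name): a dict with "camera_matrix" (3x3 intrinsics, pixels), "world_from_camera" (4x4, takes a point from camera to world coordinates). Camera axes: x right, y up, looking along -z (the intrinsics and any distortion apply to the point x, -y, -z); pixel columns grow to the right and rows downward; lengths in m; the calibration is good to about 2 mm. A picture is of the moment at which its call begins: read the wrist's pose just before it. calibration takes no time and is no camera call; for the wrist camera it gives the pose at the moment of the call.
- ctrl.hand_in(): hands the job in; it is judged then, once.
The state is a dict: "time_s": time; "q": joint angles; "dq": joint speeds; "joint_efforts": joint torques, N m; "eef_pos": TCP position; "eef_rot": TCP orientation; "wrist_force": force on the tool from outside, world axes, zero at the start; "torque": the same for the moment, N m; "opening": opening from 0.0 (shut) to 1.0 (fully open); "grasp_force": force on a finger pad.
Only numpy, scipy, OpenCV 4.12 (cv2) and the standard library are available. Lean on these libraries where they do the work, as an engineer would, in place of code of your own. Each camera call takes 0.05 s, during which the arm holds its last target. There are 200 camera calls.

TASK

A colleague wants to clamp a row of three capacitors: one blue can already stands in the loading lane. Slide the other two upright along the bench into the lane one by one, without lifting or tipping them, so that all three stand in single file up to the sprung stop at the lane's end. Then push the row against the stop until the edge of its yellow pointer stands in the green zone, never as far as the red, and finish while still holding it steadily there, leaving the spool, jar, screwdriver and pliers alone.

Things in the scene. Friction and masses are not known exactly. Their poses are not given: they have to be found in the camera images.
- lane: fixed lane on the bench, no floor plate. Origin: middle of its mouth, on the bench; x runs along it to the stop (robot's left), z up. Two dark steel rails, x 0 to 165 mm, 40 mm apart inside, 14 wide, 8 high; before the mouth 8 mm high guides flare to 95 mm apart at x = -50 mm. Blue housing behind (x 165 to 251 mm, 76 wide, 28 high) holds the spring and on top the colour scale.
- stop (a joint): travel in m of the sprung stop along the lane's x axis, 0 = at rest, up to 0.032. The spring pushes back with 2 N at 0, plus 0.4 N per mm (6 N at 10 mm, 10 N at 20 mm). Pointer over the scale: white 0 to 10 mm, green 10 to 20 mm, white 20 to 26 mm, red beyond 26 mm.
- stop_face (a point): the middle of the face of the stop, 20 mm above the bench: a steel plate 36 mm wide, its top 44 mm above the bench, across the end of the lane, with a black arm reaching over the housing, its end a yellow crossbar (the pointer, 26 by 4 mm, top 35 mm high) whose far edge is read on the scale. At rest the face is at x = 125 mm of the lane; it moves with the stop.
- cap_a: capacitor: upright blue can 35 mm across, 50 mm tall, 50 to 105 g, aluminium top with a cross; origin at the centre of its underside, z up; starts standing in the lane, somewhere short of the stop
- cap_b: same capacitor as cap_a: upright blue can 35 mm across, 50 mm tall, 50 to 105 g, origin at the centre of its underside, z up; starts standing on the bench outside the lane, on the side of its mouth
- cap_c: same capacitor as cap_a: upright blue can 35 mm across, 50 mm tall, 50 to 105 g, origin at the centre of its underside, z up; starts standing on the bench outside the lane, on the side of its mouth
- solder_spool: steel-coloured spool, 54 mm across, 44 mm tall, standing; origin at the centre of its underside; leave alone
- flux_jar: jar with orange cap, 48 mm across, 50 mm tall; origin at the centre of its underside; leave alone
- screwdriver: red-handled screwdriver 170 mm long lying beyond the lane; origin under its middle; leave alone
- pliers: yellow and black pliers about 145 mm long, 15 mm high, lying flat; origin near their pivot; leave alone

How it is judged:
On the way, in this order (a step that is already met when the one before it is completed fails the run):
1. one of the two loose capacitors stands in the lane (((x of cap_b in the frame of lane above 0.003 m and y of cap_b in the frame of lane between -0.007 and 0.007 m and angle between cap_b's own z axis and vertical below 0.15 rad and height (world z) of cap_b below 0.008 m) or (x of cap_c in the frame of lane above 0.003 m and y of cap_c in the frame of lane between -0.007 and 0.007 m and angle between cap_c's own z axis and vertical below 0.15 rad and height (world z) of cap_c below 0.008 m))), for 0.2 s.
2. both of them stand in the lane (x of each of cap_b, cap_c in the frame of lane above 0.003 m and y of cap_b in the frame of lane between -0.007 and 0.007 m and angle between each of cap_b, cap_c's own z axis and vertical below 0.15 rad and height (world z) of each of cap_b, cap_c below 0.008 m and y of cap_c in the frame of lane between -0.007 and 0.007 m), for 0.1 s.
At the end, for the whole second after the job is handed in: All three cans upright (0.15 rad) on the bench between the rails (7 mm off the middle line at most), closed up (centres within 97 mm of the stop face, the first within 22 mm and pressing it with over 3 N); stop steady at 9 to 21 mm, not touched by the robot, through the last second (all of step 2 and x of cap_a in the frame of lane above 0.003 m and y of cap_a in the frame of lane between -0.007 and 0.007 m and angle between cap_a's own z axis and vertical below 0.15 rad and height (world z) of cap_a below 0.008 m and horizontal distance between each of cap_a, cap_b, cap_c and stop_face below 0.097 m and horizontal distance between any of cap_a, cap_b, cap_c and stop_face below 0.022 m and contact force between any of cap_a, cap_b, cap_c and stop above 3 N and contact force between each of the arm, the fingers and stop below 0.5 N and value of joint stop between 0.009 and 0.021 m and velocity of joint stop between -0.01 and 0.01 m/s); the arm keeps its last pose, push and grip.
It fails at once if the stop pushed into the red zone (beyond 26 mm) (value of joint stop above 0.0265 m).
It fails at once if a capacitor lifted (more than 20 mm) or tipped (more than 0.5 rad) (height (world z) of any of cap_a, cap_b, cap_c above 0.02 m or angle between any of cap_a, cap_b, cap_c's own z axis and vertical above 0.5 rad).
It fails at once if spool, jar, screwdriver or pliers moved more than 30 mm (distance of any of solder_spool, flux_jar, screwdriver, pliers from where it was at the start of the episode above 0.03 m).
It also fails if it takes over 64 s, if anything falls off the work surface, if the arm or the gripper's body presses on something with over 40 N, if the wrist force passes 120 N, or if a joint passes its speed limit or range.

## Working session

There is one attempt and no reset: what is moved stays moved. The work goes in short steps, Python scripts to look and compute and a tool call to move; the robot and the scene stay as the last step left them, time stands still between calls to the robot, and variables do not carry over. Pictures are saved under pics/ and viewed, at most 10 in all, crops included, and the job is handed in when it is done.

Besides the shell and the picture viewer there is one more tool, called after "Call:" as name(argument=value, ...), one argument or row to a line, values as JSON. send_rows: Moves the arm, as the interface text tells. Its arguments: {"type":"object","properties":{"dr":{"type":"array","items":{"type":"array","items":{"type":"number"}}},"xyz":{"type":"array","items":{"type":"array","items":{"type":"number"}}},"jaw":{"type":"array","items":{"type":"number"}}},"required":["dr","xyz","jaw"]}

```bash
mkdir -p pics; ls
python3 - <<'E'
from bench import ctrl
import cv2
for n in("scene","side"):
    cv2.imwrite(f"pics/{n}0.png",ctrl.camera(n)[:,:,::-1])
    c=ctrl.calibration(n);print(n,c)
o=ctrl.get_obs();print(o,ctrl.tip_extent)
E
```

```text
pics
scene {'camera_matrix': array([[394.73862145,   0.        , 314.4123395 ],
       [  0.        , 394.73862145, 200.17049153],
       [  0.        ,   0.        ,   1.        ]]), 'world_from_camera': array([[-0.34660664, -0.80330254,  0.4843231 ,  1.0674519 ],
       [ 0.93789691, -0.30483228,  0.16560999,  0.12646467],
       [ 0.01460239,  0.51164666,  0.85907187,  0.88496081],
       [ 0.        ,  0.        ,  0.        ,  1.        ]])}
side {'camera_matrix': array([[364.02567147,   0.        , 314.41265471],
       [  0.        , 364.02567147, 197.21811445],
       [  0.        ,   0.        ,   1.        ]]), 'world_from_camera': array([[ 0.91169436,  0.27829501, -0.30226689,  0.28854074],
       [-0.41085273,  0.61093529, -0.67672602, -0.7158992 ],
       [-0.00366397,  0.74115448,  0.67132453,  0.77185991],
       [ 0.        ,  0.        ,  0.        ,  1.        ]])}
{'time_s': 0.1, 'q': array([ 1.03366965e+00,  1.81471774e-01,  1.60791698e+00, -1.62925122e-05,
        1.35377736e+00, -2.06303081e-01]), 'dq': array([-5.32968941e-04, -3.16473480e-04, -3.90082431e-03,  9.50890474e-04,
        2.70777611e-03, -3.56053070e-07]), 'joint_efforts': array([ 1.48735300e-03, -4.45870364e+01, -3.52238560e+01, -2.14968081e-04,
        4.04144550e-03, -1.17473442e-05]), 'eef_pos': array([0.18651891, 0.54341534, 0.24946705]), 'eef_rot': array([-2.78339743e-04,  1.64656735e-01,  9.86350617e-01, -7.35887820e-04]), 'wrist_force': array([ 0.78148562,  0.92221281, -0.56054851]), 'torque': array([-0.03952814, -0.03618864,  0.01934148]), 'grasp_force': 0.0, 'opening': 0.9986796632354364} 0.019
```

View pics/scene0.png

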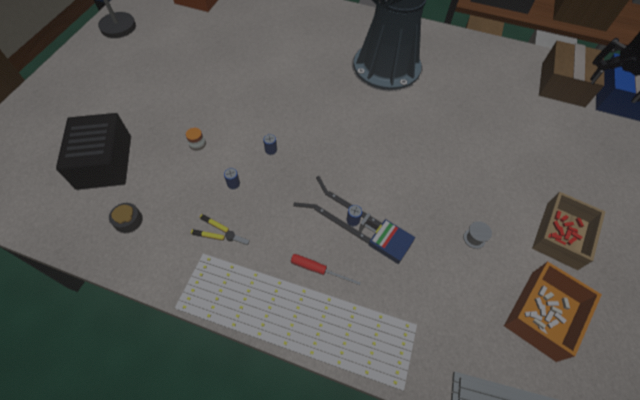

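View pics/side0.png

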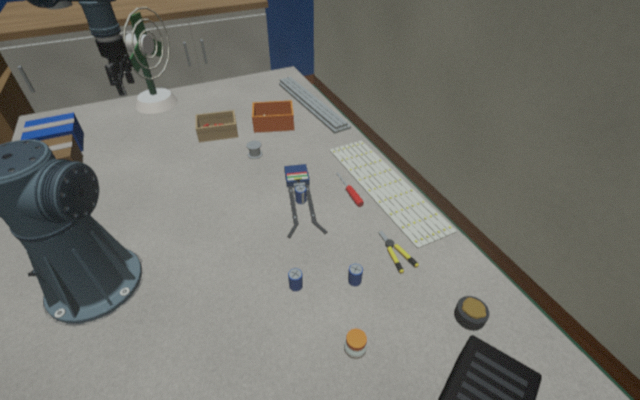

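```bash
cat > h.py <<'E'
import numpy as np,cv2
from bench import ctrl
def ray(n,u,v,z,c=None):
    c=c or ctrl.calibration(n);K=c["camera_matrix"];T=c["world_from_camera"]
    d=T[:3,:3]@np.array([(u-K[0,2])/K[0,0],-(v-K[1,2])/K[1,1],-1]);p=T[:3,3]
    return p+d*(z-p[2])/d[2]
E
python3 - <<'E'
from h import *
s=cv2.imread("pics/scene0.png");t=cv2.imread("pics/side0.png")
for n,im in(("scene",s),("side",t)):
    h=cv2.cvtColor(im,cv2.COLOR_BGR2HSV)
    m=cv2.inRange(h,(105,75,30),(130,255,255))
    k,l,st,ce=cv2.connectedComponentsWithStats(m)
    for i in range(1,k):
        if 25<st[i,4]<1500: print(n,st[i],ce[i].round(1),ray(n,*ce[i],.025).round(3))
a=cv2.resize(s[170:265,285:420],None,fx=5.5,fy=5.5,interpolation=cv2.INTER_CUBIC)
cv2.imwrite("pics/ca.png",cv2.convertScaleAbs(a,alpha=1.6))
b=cv2.resize(t[155:245,265:345],None,fx=6,fy=6,interpolation=cv2.INTER_CUBIC)
cv2.imwrite("pics/cb.png",cv2.convertScaleAbs(b,alpha=1.6))
E
```

```text
scene [611  53  10   6  31] [615.7  55.1] [-0.293  0.697  0.025]
scene [264 139  12  15  94] [269.8 146.7] [ 0.466 -0.213  0.025]
scene [224 171  14  17  99] [231.6 180.8] [ 0.604 -0.261  0.025]
scene [348 210  15  15 109] [353.6 218.3] [0.597 0.069 0.025]
scene [370 228  44  33 575] [397.3 244.1] [0.627 0.188 0.025]
side [ 0  0 11 11 50] [2.8 3.2] [-0.613  2.985  0.025]
side [  21  113   62   38 1006] [ 53.9 129. ] [-0.131  0.814  0.025]
side [285 165  22   9 134] [295.  168.3] [0.625 0.196 0.025]
side [295 189   7  14  56] [298.1 195.9] [0.582 0.063 0.025]
side [349 269  13  16 129] [354.5 278. ] [ 0.593 -0.273  0.025]
side [289 275  13  15 127] [295.3 282.9] [ 0.455 -0.226  0.025]
```

View pics/ca.png

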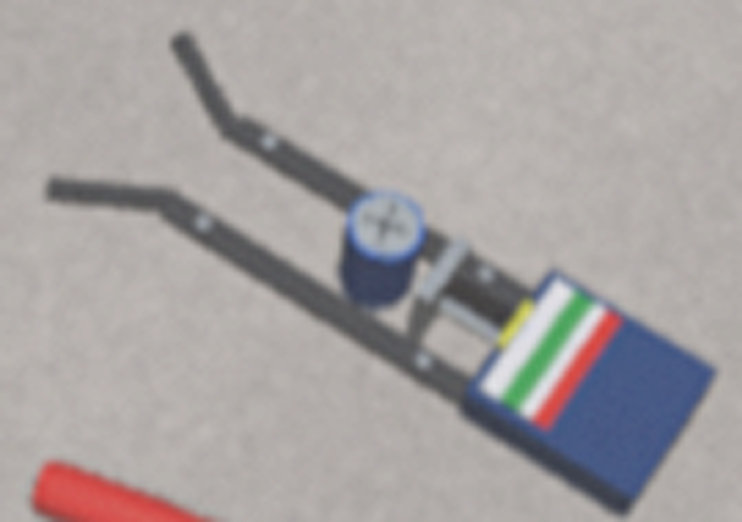

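View pics/cb.png

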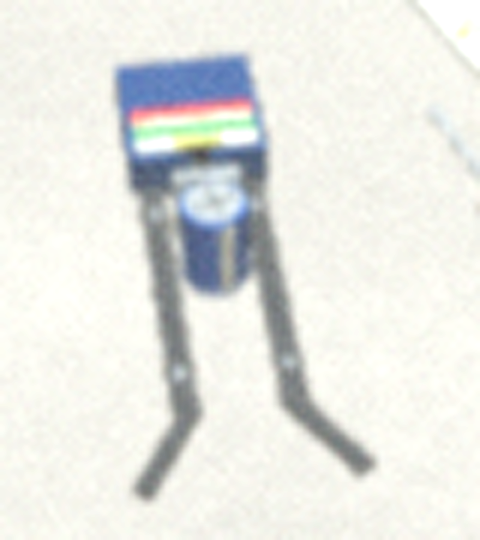

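Run:
```python
from h import *
def S(u,v,z): return ray("scene",285+(u+.5)/5.5-.5,170+(v+.5)/5.5-.5,z)[:2]
def D(u,v,z): return ray("side",265+(u+.5)/6-.5,155+(v+.5)/6-.5,z)[:2]
sc=[S(*p,.008) for p in((268,142),(487,274),(203,222),(424,360))]
si=[D(*p,.008) for p in((178,373),(160,212),(288,362),(257,200))]
for n,p in(("scene",sc),("side",si)):
    p=np.array(p);print(n,p.round(4).tolist())
    for a,b in((0,1),(2,3)):
        d=p[b]-p[a];print(np.linalg.norm(d),np.degrees(np.arctan2(d[1],d[0])))
    print("mid",(p[0]+p[2])/2,"sep",np.linalg.norm(p[0]-p[2]))
print("housing",[S(*p,.028).round(4).tolist() for p in((558,273),(715,372),(630,500),(470,395))])
print("housing side",[D(*p,.028).round(4).tolist() for p in((133,155),(265,148),(247,57),(118,68))])
print("guide tips",S(183,38,.008),S(48,190,.008),"side",D(145,493,.008),D(367,466,.008))
print("corner",S(232,130,.008),S(167,198,.008),"side",D(188,412,.008),D(292,400,.008))
print("a top",S(387,227,.05),D(213,203,.05))
# bright tops of loose cans
for n,pts in(("scene",((270,137),(232,173),(355,209))),("side",((295,271),(356,267)))):
    im=cv2.imread(f"pics/{n}0.png")
    for u,v in pts: print(n,ray(n,u,v,.05).round(4))
```

```text
scene [[0.542, -0.0015], [0.5735, 0.1153], [0.5939, -0.0156], [0.6255, 0.1008]]
0.12097879543987433 74.92767779065167
0.12069576212658611 74.81390678373582
mid [ 0.56793288 -0.00857556] sep 0.05374719055106813
side [[0.543, 0.0005], [0.5794, 0.1165], [0.5954, -0.0149], [0.6303, 0.1041]]
0.12158981820083146 72.61441361957024
0.12402885192137145 73.65582113838823
mid [ 0.56921377 -0.00723217] sep 0.054599685592347943
housing [[0.573, 0.1452], [0.5961, 0.2223], [0.6675, 0.2019], [0.6446, 0.125]]
housing side [[0.5757, 0.144], [0.6423, 0.1201], [0.6654, 0.1984], [0.5956, 0.2191]]
guide tips [ 0.50044236 -0.0595539 ] [ 0.60338827 -0.08914483] side [ 0.4997166  -0.06608525] [ 0.60105115 -0.09357451]
corner [ 0.5417534  -0.01969658] [ 0.58772995 -0.03568347] side [ 0.53753116 -0.02611793] [ 0.58654008 -0.0395732 ]
a top [0.59014002 0.06799441] [0.59032805 0.06608354]
scene [ 0.4522 -0.2165  0.05  ]
scene [ 0.5956 -0.2597  0.05  ]
scene [0.5851 0.0666 0.05  ]
side [ 0.4619 -0.2107  0.05  ]
side [ 0.6017 -0.2612  0.05  ]
```

```bash
cat >> h.py <<'E'
from scipy.spatial.transform import Rotation as R
d=np.array([np.cos(np.radians(74)),np.sin(np.radians(74))]);n=np.array([-d[1],d[0]]);O=np.array([.5632,-.0272])
def L(x,y=0): return O+x*d+y*n
def inl(p): q=np.asarray(p)[:2]-O; return np.array([q@d,q@n])
def go(x,y,z,psi=-16):
    o=ctrl.get_obs();q=o["eef_rot"];r=R.from_quat([q[1],q[2],q[3],q[0]])
    yv=np.array([np.cos(np.radians(psi)),np.sin(np.radians(psi)),0]);zv=np.array([0,0,-1.]);M=np.c_[np.cross(yv,zv),yv,zv]
    print("dr",(np.degrees((r.inv()*R.from_matrix(M)).as_rotvec())/6).round(2),"cm",(r.inv().apply(np.array([x,y,z])-o["eef_pos"])*100).round(2),"t",o["time_s"],"open",o["opening"].round(2))
E
python3 -c "
from h import *
go(.457,-.2135,.22)"
```

```text
Traceback (most recent call last):
  File "h.py", line 14, in go
    print("dr",(np.degrees((r.inv()*R.from_matrix(M)).as_rotvec())/6).round(2),"cm",(r.inv().apply(np.array([x,y,z])-o["eef_pos"])*100).round(2),"t",o["time_s"],"open",o["opening"].round(2))
                                                                                                                                                                        ^^^^^^^^^^^^^^^^^^
AttributeError: 'float' object has no attribute 'round'
```

```bash
sed -i 's/o\["opening"\].round(2)/round(o["opening"],2)/' h.py
python3 -c "
from h import *
go(.457,-.2135,.22)"
```

```text
dr [-1.000e-02  1.000e-02  1.451e+01] cm [-50.17 -62.8    3.03] t 0.1 open 1.0
```

Call:
send_rows(
  dr=[
    [0, 0, 1.1],
    [0, 0, 2.2],
    [0, 0, 3.3],
    [0, 0, 4.4],
    [0, 0, 5.5],
    [0, 0, 6.6],
    [0, 0, 7.7],
    [0, 0, 8.8],
  ],
  xyz=[
    [-3.8, -4.7, 0],
    [-7.6, -9.4, 0],
    [-11.4, -14.1, 0],
    [-15.2, -18.8, 0],
    [-19, -23.5, 0],
    [-22.8, -28.2, 0],
    [-26.6, -32.9, 0],
    [-30, -37.6, 0],
  ],
  jaw=[100, 100, 100, 100, 100, 100, 100, 100],
)

```text
time_s: 1.1
eef_pos: [0.3486, 0.0889, 0.2504]
eef_rot: [0.0, 0.588, 0.809, 0.0]
wrist_force: [0.6, -0.2, -0.5]
opening: 1.001
grasp_force: 0.0
```

```bash
python3 -c "
from h import *
go(.457,-.2135,.22);print(ctrl.get_obs()['eef_pos'])"
```

```text
dr [0.01 0.   5.67] cm [-32.11   0.95   3.05] t 1.1 open 1.0
[0.34856887 0.08891624 0.25036128]
```

Call:
send_rows(
  dr=[
    [0, 0, 1.0],
    [0, 0, 2.0],
    [0, 0, 3.0],
    [0, 0, 4.0],
    [0, 0, 5.0],
    [0, 0, 5.67],
    [0, 0, 5.67],
    [0, 0, 5.67],
  ],
  xyz=[
    [-5, 0.2, 0.5],
    [-10, 0.4, 1],
    [-16, 0.6, 1.5],
    [-22, 0.7, 2],
    [-28, 0.8, 2.5],
    [-32.1, 0.95, 3],
    [-32.1, 0.95, 3],
    [-32.1, 0.95, 3],
  ],
  jaw=[100, 100, 100, 100, 100, 100, 100, 100],
)

```text
time_s: 2.1
eef_pos: [0.4574, -0.2104, 0.2197]
eef_rot: [-0.001, 0.797, 0.604, -0.0]
wrist_force: [-0.3, -0.2, -0.1]
opening: 0.997
grasp_force: 0.0
```

Run:
```python
from h import *
go(.457,-.2135,.22)
c=ctrl.calibration("wrist");print(c)
im=ctrl.camera("wrist")[:,:,::-1];cv2.imwrite("pics/w1.png",im)
h=cv2.cvtColor(np.ascontiguousarray(im),cv2.COLOR_BGR2HSV)
m=cv2.inRange(h,(105,75,30),(130,255,255))
k,l,st,ce=cv2.connectedComponentsWithStats(m)
for i in range(1,k):
    if st[i,4]>100: print(st[i],ce[i].round(1),ray("wrist",*ce[i],.05,c).round(3))
```

```text
dr [-0.01 -0.01  0.04] cm [-0.31  0.05 -0.03] t 2.1 open 1.0
{'camera_matrix': array([[291.55167379,   0.        , 325.94576377],
       [  0.        , 291.55167379, 203.45590075],
       [  0.        ,   0.        ,   1.        ]]), 'world_from_camera': array([[ 0.96249158,  0.25829012,  0.08304324,  0.47857594],
       [-0.27130124,  0.91893278,  0.2862834 , -0.13613259],
       [-0.00236698, -0.29807509,  0.95453949,  0.34283517],
       [ 0.        ,  0.        ,  0.        ,  1.        ]])}
[311 170  33  40 401] [327.7 185.3] [ 0.46  -0.206  0.05 ]
[436 177  48  40 627] [454.9 193.5] [ 0.585 -0.25   0.05 ]
```

View pics/w1.png

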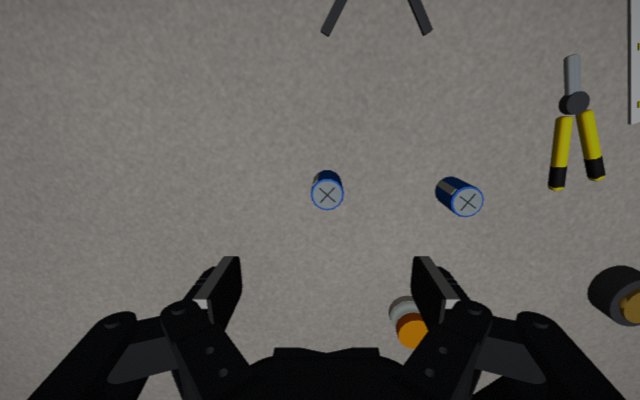

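Run:
```python
from h import *
for p in((327.3,194.5),(468,202)): q=ray("wrist",*p,.05);print(q.round(4),inl(q).round(4))
for p in((327,34),(427,32)): q=ray("wrist",*p,.008);print("tip",q.round(4),inl(q).round(4))
print("jar",ray("wrist",414,330,.05))
b=ray("wrist",327.3,194.5,.05);go(b[0],b[1],.035)
```

```text
[ 0.4573 -0.2147  0.05  ] [-0.2094  0.0501]
[ 0.5974 -0.2625  0.05  ] [-0.2168 -0.0978]
tip [ 0.4996 -0.0625  0.008 ] [-0.0514  0.0514]
tip [ 0.598  -0.0883  0.008 ] [-0.0491 -0.0503]
jar [ 0.51282833 -0.40815045  0.05      ]
dr [-0.01 -0.01  0.05] cm [-0.46  0.13 18.5 ] t 2.15 open 1.0
```

Call:
send_rows(
  dr=[
    [0, 0, 0],
    [0, 0, 0],
    [0, 0, 0],
    [0, 0, 0],
    [0, 0, 0],
    [0, 0, 0],
    [0, 0, 0],
    [0, 0, 0],
  ],
  xyz=[
    [-0.4, 0.13, 5],
    [-0.4, 0.13, 10],
    [-0.4, 0.13, 14],
    [-0.4, 0.13, 17],
    [-0.4, 0.13, 18.3],
    [-0.4, 0.13, 18.3],
    [-0.4, 0.13, 18.3],
    [-0.4, 0.13, 18.3],
  ],
  jaw=[100, 100, 100, 100, 100, 70, 50, 0],
)

```text
time_s: 3.15
eef_pos: [0.4589, -0.2159, 0.0389]
eef_rot: [0.001, 0.797, 0.603, 0.0]
wrist_force: [-4.3, 3.2, 13.8]
opening: 0.394
grasp_force: 58.8
```

Call:
send_rows(
  dr=[
    [0, 0, 0],
    [0, 0, 0],
    [0, 0, 0],
    [0, 0, 0],
    [0, 0, 0],
    [0, 0, 0],
    [0, 0, 0],
    [0, 0, 0],
  ],
  xyz=[
    [0, 0, 0],
    [0, 0, 0],
    [0, 0, 0],
    [0, 0, 0],
    [0, 0, 0],
    [0, 0, 0],
    [0, 0, 0],
    [0, 0, 0],
  ],
  jaw=[0, 0, 0, 0, 0, 0, 0, 0],
)

```text
time_s: 4.15
eef_pos: [0.4589, -0.2159, 0.039]
eef_rot: [0.001, 0.797, 0.603, 0.0]
wrist_force: [-0.8, 1.0, 6.7]
opening: 0.392
grasp_force: 59.5
```

Run:
```python
from h import *
o=ctrl.get_obs();print(o["eef_pos"],o["wrist_force"],o["opening"],inl(o["eef_pos"]))
print("to mouth");go(*L(-.06),.036)
print("to 50");go(*L(.05),.036)
```

```text
[ 0.45894736 -0.21593065  0.03899857] [-0.78266234  1.00275782  6.68006303] 0.39234587414297467 [-0.21015547  0.04819285]
to mouth
dr [0.02 0.01 0.04] cm [15.    4.88  0.3 ] t 4.15 open 0.39
to 50
dr [0.02 0.01 0.04] cm [26.    4.92  0.29] t 4.15 open 0.39
```

Call:
send_rows(
  dr=[
    [0, 0, 0],
    [0, 0, 0],
    [0, 0, 0],
    [0, 0, 0],
    [0, 0, 0],
    [0, 0, 0],
    [0, 0, 0],
    [0, 0, 0],
  ],
  xyz=[
    [1, 0.3, -0.1],
    [3, 1, -0.1],
    [5.5, 1.8, -0.1],
    [8, 2.6, -0.1],
    [10.5, 3.4, -0.1],
    [13, 4.3, -0.1],
    [14.5, 4.85, -0.1],
    [15, 4.9, -0.1],
  ],
  jaw=[0, 0, 0, 0, 0, 0, 0, 0],
)

```text
time_s: 5.15
eef_pos: [0.547, -0.0842, 0.0391]
eef_rot: [0.001, 0.797, 0.604, 0.0]
wrist_force: [-2.2, -7.7, 9.0]
opening: 0.393
grasp_force: 60.6
```

Run:
```python
from h import *
o=ctrl.get_obs();print(o["eef_pos"],o["wrist_force"],o["opening"],inl(o["eef_pos"]))
c=ctrl.calibration("wrist");cv2.imwrite("pics/w2.png",ctrl.camera("wrist")[:,:,::-1])
np.save("w2.npy",[c["camera_matrix"],np.eye(3)]);np.save("w2T.npy",c["world_from_camera"])
go(*L(.065),.038)
```

```text
[ 0.54704255 -0.08424966  0.03905528] [-2.15903357 -7.70181272  9.02247565] 0.39293949785669524 [-0.05929325 -0.00019348]
dr [0.02 0.   0.05] cm [12.41  0.04  0.1 ] t 5.2 open 0.39
```

View pics/w2.png

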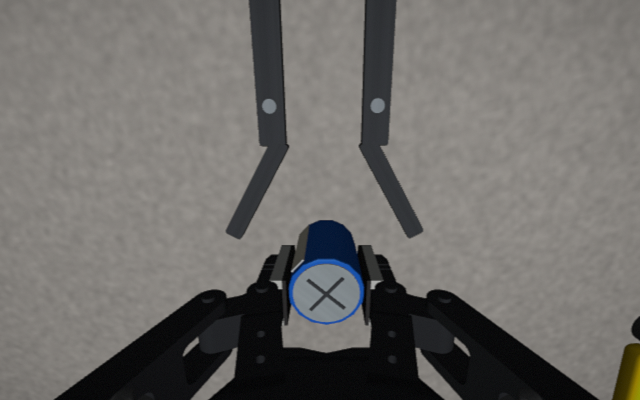

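Run:
```python
from h import *
for p,z in(((269,106),.008),((377,106),.008),((287.5,146),.008),((360,146),.008),((281,0),.008),((365.5,0),.008),((326,291),.05)):
    print(p,inl(ray("wrist",*p,z)).round(4))
```

```text
(269, 106) [0.0211 0.0288]
(377, 106) [ 0.0213 -0.0254]
(287.5, 146) [0.0013 0.0202]
(360, 146) [ 0.0015 -0.0176]
(281, 0) [0.0668 0.0209]
(365.5, 0) [ 0.067  -0.0175]
(326, 291) [-0.0576 -0.0001]
```

Call:
send_rows(
  dr=[
    [0, 0, 0],
    [0, 0, 0],
    [0, 0, 0],
    [0, 0, 0],
    [0, 0, 0],
    [0, 0, 0],
    [0, 0, 0],
    [0, 0, 0],
  ],
  xyz=[
    [0.8, -0.1, 0],
    [2.4, -0.13, 0],
    [4.2, -0.13, 0],
    [6, -0.13, 0],
    [8, -0.13, 0],
    [10, -0.13, 0],
    [11.8, -0.13, 0],
    [12.4, -0.13, 0],
  ],
  jaw=[0, 0, 0, 0, 0, 0, 0, 0],
)

```text
time_s: 6.2
eef_pos: [0.5788, 0.0349, 0.0391]
eef_rot: [0.001, 0.797, 0.603, -0.0]
wrist_force: [-1.3, -3.3, 5.0]
opening: 0.387
grasp_force: 60.1
```

Call:
send_rows(
  dr=[
    [0, 0, 0],
    [0, 0, 0],
    [0, 0, 0],
    [0, 0, 0],
    [0, 0, 0],
    [0, 0, 0],
    [0, 0, 0],
    [0, 0, 0],
  ],
  xyz=[
    [0, 0, 0],
    [0, 0, 0],
    [0, 0, 0],
    [0, 0, 0],
    [0, 0, -2],
    [0, 0, -5],
    [0, 0, -9],
    [0, 0, -11],
  ],
  jaw=[42, 55, 70, 80, 80, 80, 80, 80],
)

```text
time_s: 7.2
eef_pos: [0.58, 0.0352, 0.1525]
eef_rot: [0.002, 0.797, 0.603, 0.002]
wrist_force: [0.6, -0.1, -0.1]
opening: 0.799
grasp_force: 0.0
```

Run:
```python
from h import *
o=ctrl.get_obs();print(o["eef_pos"],o["wrist_force"],o["opening"],inl(o["eef_pos"]))
cv2.imwrite("pics/w3.png",ctrl.camera("wrist")[:,:,::-1])
c=ctrl.calibration("wrist");T=c["world_from_camera"];print(c["camera_matrix"].tolist(),T.tolist())
print("to above c");go(.5974,-.2625,.16)
```

```text
[0.57998743 0.03524808 0.15245409] [ 0.5942571  -0.13907199 -0.08281452] 0.7985827957755668 [0.06465619 0.00107591]
[[291.5516737944192, 0.0, 325.9457637709867], [0.0, 291.5516737944192, 203.45590075212368], [0.0, 0.0, 1.0]] [[0.9624257593796564, 0.26117897581003285, 0.07431150837731332, 0.601242732841158], [-0.271451250140335, 0.9181782834339292, 0.2885530430052158, 0.10975804434289883], [0.007132775037703013, -0.29788283338444144, 0.9545757911738154, 0.27774549962169925], [0.0, 0.0, 0.0, 1.0]]
to above c
dr [ 0.08 -0.01  0.04] cm [-28.21   9.66  -0.5 ] t 7.25 open 0.8
```

View pics/w3.png

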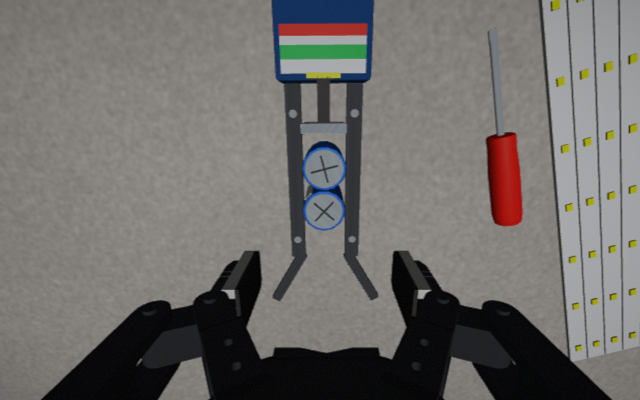

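Call:
send_rows(
  dr=[
    [0, 0, 0],
    [0, 0, 0],
    [0.08, 0, 0.04],
    [0.08, 0, 0.04],
    [0.08, 0, 0.04],
    [0.08, 0, 0.04],
    [0.08, 0, 0.04],
    [0.08, 0, 0.04],
  ],
  xyz=[
    [-3, 1, -0.5],
    [-8.5, 3, -0.5],
    [-14, 4.9, -0.5],
    [-19.5, 6.8, -0.5],
    [-25, 8.6, -0.5],
    [-28.2, 9.66, -0.5],
    [-28.2, 9.66, -0.5],
    [-28.2, 9.66, -0.5],
  ],
  jaw=[80, 80, 80, 80, 80, 80, 80, 80],
)

```text
time_s: 8.25
eef_pos: [0.5945, -0.2615, 0.1533]
eef_rot: [-0.004, 0.799, 0.602, -0.002]
wrist_force: [0.3, 0.3, 0.6]
opening: 0.8
grasp_force: 0.0
```

Run:
```python
from h import *
c=ctrl.calibration("wrist");im=np.ascontiguousarray(ctrl.camera("wrist")[:,:,::-1]);cv2.imwrite("pics/w4.png",im)
m=cv2.inRange(cv2.cvtColor(im,cv2.COLOR_BGR2HSV),(105,75,30),(130,255,255))
# holes in blue = aluminium top
cs,hi=cv2.findContours(m,cv2.RETR_CCOMP,cv2.CHAIN_APPROX_NONE)
for i,k in enumerate(cs):
    if hi[0][i][3]>=0 and cv2.contourArea(k)>150:
        (u,v),r=cv2.minEnclosingCircle(k);print(u,v,r,ray("wrist",u,v,.05,c).round(4))
go(.5974,-.2625,.037)
```

```text
329.9798278808594 211.43145751953125 18.590349197387695 [ 0.5966 -0.2625  0.05  ]
dr [-0.08 -0.01  0.01] cm [-0.07  0.41 11.63] t 8.3 open 0.8
```

Call:
send_rows(
  dr=[
    [-0.08, 0, 0],
    [-0.08, 0, 0],
    [-0.08, 0, 0],
    [-0.08, 0, 0],
    [-0.08, 0, 0],
    [-0.08, 0, 0],
    [-0.08, 0, 0],
    [-0.08, 0, 0],
  ],
  xyz=[
    [0, 0.1, 1],
    [0, 0.1, 3],
    [0, 0.1, 5],
    [0, 0.1, 5],
    [0, 0.1, 5],
    [0, 0.1, 5],
    [0, 0.1, 5],
    [0, 0.1, 5],
  ],
  jaw=[85, 85, 85, 85, 85, 85, 85, 85],
)

```text
time_s: 9.3
eef_pos: [0.5955, -0.2626, 0.1038]
eef_rot: [0.0, 0.799, 0.602, 0.0]
wrist_force: [0.6, -0.3, 0.4]
opening: 0.849
grasp_force: 0.0
```

```bash
python3 -c "
from h import *
go(.597,-.2625,.0375)"
```

```text
dr [ 0.01  0.   -0.  ] cm [0.05 0.14 6.63] t 9.3 open 0.85
```

Call:
send_rows(
  dr=[
    [0, 0, 0],
    [0, 0, 0],
    [0, 0, 0],
    [0, 0, 0],
    [0, 0, 0],
    [0, 0, 0],
    [0, 0, 0],
    [0, 0, 0],
  ],
  xyz=[
    [0, 0.14, 2],
    [0, 0.14, 4],
    [0, 0.14, 6],
    [0, 0.14, 6.6],
    [0, 0.14, 6.6],
    [0, 0.14, 6.6],
    [0, 0.14, 6.6],
    [0, 0.14, 6.6],
  ],
  jaw=[85, 85, 85, 85, 70, 50, 0, 0],
)

```text
time_s: 10.3
eef_pos: [0.5974, -0.2633, 0.0385]
eef_rot: [0.001, 0.799, 0.602, 0.0]
wrist_force: [-0.5, -0.3, 3.2]
opening: 0.39
grasp_force: 60.0
```

Call:
send_rows(
  dr=[
    [0, 0, 0],
    [0, 0, 0],
    [0, 0, 0],
    [0, 0, 0],
    [0, 0, 0],
    [0, 0, 0],
    [0, 0, 0],
    [0, 0, 0],
  ],
  xyz=[
    [0, 0, 0],
    [0, 0, 0],
    [0, 0, 0],
    [0, 0, 0],
    [0, 0, 0],
    [0, 0, 0],
    [0, 0, 0],
    [0, 0, 0],
  ],
  jaw=[0, 0, 0, 0, 0, 0, 0, 0],
)

```text
time_s: 11.3
eef_pos: [0.5974, -0.2633, 0.0385]
eef_rot: [0.001, 0.799, 0.602, 0.0]
wrist_force: [0.8, -0.4, 5.3]
opening: 0.396
grasp_force: 60.1
```

```bash
python3 -c "
from h import *
o=ctrl.get_obs();print(inl(o['eef_pos']),o['eef_pos'],o['wrist_force'])
go(*L(-.06,.001),.0375);go(*L(.03,.001),.0375)"
```

```text
[-0.21751685 -0.09796076] [ 0.59741015 -0.26329226  0.0385111 ] [ 0.76750928 -0.44422448  5.26015136]
dr [ 0.02  0.01 -0.  ] cm [15.75 -9.9   0.07] t 11.3 open 0.4
dr [ 0.02  0.01 -0.  ] cm [24.75 -9.9   0.06] t 11.3 open 0.4
```

Call:
send_rows(
  dr=[
    [0, 0, 0],
    [0, 0, 0],
    [0, 0, 0],
    [0, 0, 0],
    [0, 0, 0],
    [0, 0, 0],
    [0, 0, 0],
    [0, 0, 0],
  ],
  xyz=[
    [1, -0.6, 0],
    [3, -1.9, 0],
    [5.5, -3.5, 0],
    [8, -5, 0],
    [10.5, -6.6, 0],
    [13, -8.2, 0],
    [15.2, -9.6, 0],
    [15.75, -9.9, 0],
  ],
  jaw=[0, 0, 0, 0, 0, 0, 0, 0],
)

```text
time_s: 12.3
eef_pos: [0.5455, -0.0834, 0.0385]
eef_rot: [0.002, 0.798, 0.602, 0.0]
wrist_force: [0.3, -4.1, 6.3]
opening: 0.391
grasp_force: 60.3
```

Call:
send_rows(
  dr=[
    [0, 0, 0],
    [0, 0, 0],
    [0, 0, 0],
    [0, 0, 0],
    [0, 0, 0],
    [0, 0, 0],
    [0, 0, 0],
    [0, 0, 0],
  ],
  xyz=[
    [0.8, 0, 0],
    [2, 0, 0],
    [3.5, 0, 0],
    [5, 0, 0],
    [6.5, 0, 0],
    [7.7, 0, 0],
    [8.6, 0, 0],
    [8.8, 0, 0],
  ],
  jaw=[0, 0, 0, 0, 0, 0, 0, 0],
)

```text
time_s: 13.3
eef_pos: [0.5697, -0.0001, 0.0385]
eef_rot: [0.001, 0.798, 0.602, -0.0]
wrist_force: [-2.0, -7.6, 11.0]
opening: 0.39
grasp_force: 60.8
```

```bash
python3 -c "
from h import *
o=ctrl.get_obs();print(inl(o['eef_pos']),o['eef_pos'],o['wrist_force'])
cv2.imwrite('pics/w5.png',ctrl.camera('wrist')[:,:,::-1])
go(*L(.0535,.0012),.0375)"
```

```text
[0.0278846  0.00119746] [ 5.69734963e-01 -6.55413171e-05  3.85254610e-02] [-2.00341727 -7.57385883 10.98122622]
dr [0.02 0.02 0.01] cm [2.56 0.   0.09] t 13.35 open 0.39
```

View pics/w5.png

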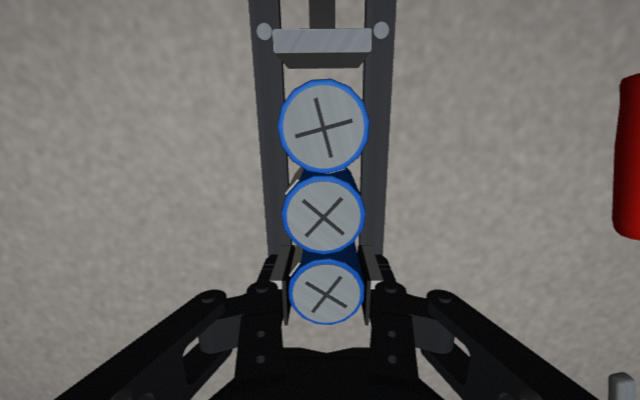

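Call:
send_rows(
  dr=[
    [0, 0, 0],
    [0, 0, 0],
    [0, 0, 0],
    [0, 0, 0],
    [0, 0, 0],
    [0, 0, 0],
    [0, 0, 0],
    [0, 0, 0],
  ],
  xyz=[
    [0.4, 0, 0],
    [0.8, 0, 0],
    [1.2, 0, 0],
    [1.6, 0, 0],
    [1.9, 0, 0],
    [2.2, 0, 0],
    [2.4, 0, 0],
    [2.4, 0, 0],
  ],
  jaw=[0, 0, 0, 0, 0, 0, 0, 0],
)

```text
time_s: 14.35
eef_pos: [0.576, 0.0211, 0.0385]
eef_rot: [0.002, 0.799, 0.602, -0.001]
wrist_force: [-3.3, -13.1, 10.1]
opening: 0.394
grasp_force: 60.9
```

```bash
python3 -c "
from h import *
o=ctrl.get_obs();print(inl(o['eef_pos']),o['eef_pos'],o['wrist_force'],o['wrist_force'][:2]@d)
a=ctrl.camera('scene')[195:265,320:420,::-1];b=ctrl.camera('side')[155:245,265:345,::-1];w=ctrl.camera('wrist')[:,:,::-1]
A=cv2.resize(a,(400,280),interpolation=2);B=cv2.resize(b,(400,450),interpolation=2)
P=np.zeros((600,800,3),np.uint8);P[:280,:400]=A;P[:450,400:]=B;P[300:550,:400]=cv2.resize(w,(400,250));cv2.imwrite('pics/e.png',cv2.convertScaleAbs(P,alpha=1.5))"
```

```text
[0.05001145 0.00098229] [0.57604078 0.02114484 0.03851585] [ -3.29173142 -13.14505071  10.05199238] -13.543157883960369
```

View pics/e.png

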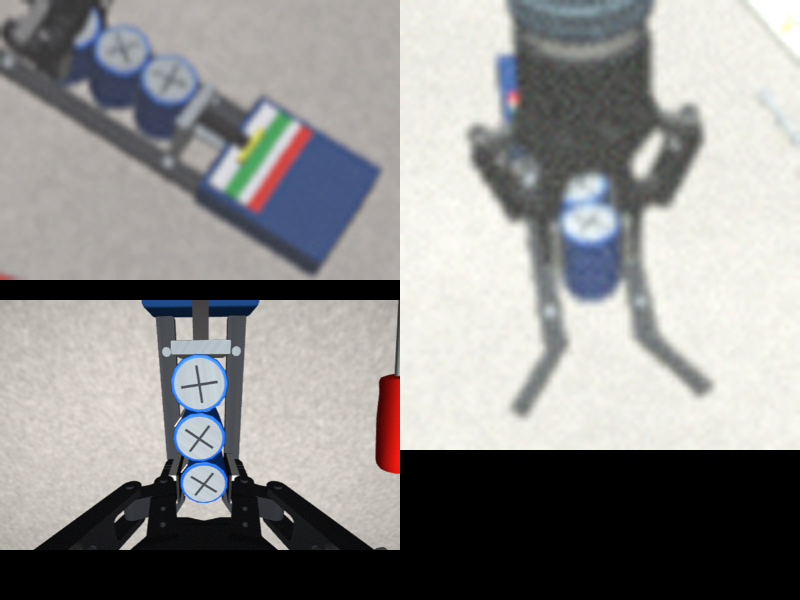

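Call:
send_rows(
  dr=[
    [0, 0, 0],
    [0, 0, 0],
    [0, 0, 0],
    [0, 0, 0],
    [0, 0, 0],
    [0, 0, 0],
    [0, 0, 0],
    [0, 0, 0],
  ],
  xyz=[
    [0.1, 0, 0],
    [0.2, 0, 0],
    [0.25, 0, 0],
    [0.25, 0, 0],
    [0.25, 0, 0],
    [0.25, 0, 0],
    [0.25, 0, 0],
    [0.25, 0, 0],
  ],
  jaw=[0, 0, 0, 0, 0, 0, 0, 0],
)

```text
time_s: 15.5
eef_pos: [0.5766, 0.023, 0.0385]
eef_rot: [0.002, 0.799, 0.602, -0.001]
wrist_force: [-4.0, -14.8, 10.8]
opening: 0.394
grasp_force: 60.9
```

```bash
python3 -c "
from h import *
o=ctrl.get_obs();print(inl(o['eef_pos']),o['wrist_force'],o['wrist_force'][:2]@d)
a=np.ascontiguousarray(ctrl.camera('scene')[:,:,::-1]);h=cv2.cvtColor(a,cv2.COLOR_BGR2HSV)
c=ctrl.calibration('scene')
for nm,lo,hi,z in(('yellow',(22,90,60),(36,255,255),.035),('green',(50,80,40),(85,255,255),.028),('red',(0,110,60),(8,255,255),.028)):
    m=cv2.inRange(h,lo,hi);m[:210]=0;m[255:]=0;m[:,:365]=0;m[:,410:]=0
    v,u=np.nonzero(m);x=np.array([inl(ray('scene',i,j,z,c))[0] for i,j in zip(u,v)])*1000;print(nm,len(x),np.percentile(x,[5,50,95]).round(1))
A=cv2.resize(a[205:255,350:420],None,fx=8,fy=8,interpolation=2);cv2.imwrite('pics/f.png',cv2.convertScaleAbs(A,alpha=1.6))"
```

```text
[0.05197185 0.00091845] [ -3.97306184 -14.77672297  10.81595718] -15.299422047104821
yellow 14 [178.  179.9 181.6]
green 70 [181.4 184.8 187.7]
red 44 [197.  199.1 201.2]
```

View pics/f.png

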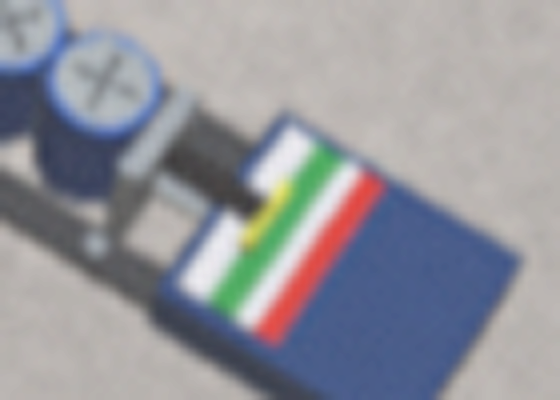

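```bash
python3 -c "
from bench import ctrl
print(ctrl.hand_in())"
```

```text
the job is handed in; nothing more can be done
None
```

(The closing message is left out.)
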